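Slide tray under the leaf spring

ROBOT

A 6-joint arm with a two-finger parallel gripper is mounted at the origin on a cart in front of the work surface, level with it; the furniture and walls round the work are solid. World frame = base frame: x ahead of the robot, y to its left, z up, the work surface at z = 0. Lengths are in mm, angles in degrees, forces in N, time in s.
With the tool pointing down it reaches from about 350 to 850 mm from the base axis. Payload 8.1 kg.
Tool frame: the origin (TCP) lies midway between the tips of the shut fingers; the grasp point (between the pads) lies 19 mm behind it; z points along the fingers, x is the direction in which the jaws open and shut, and the axes are right-handed (so a half turn about z gives the same grasp; the last joint's range is limited). The gripper opens to 85 mm and grips with 20 to 120 N. Pads are 22 mm wide; open, the fingers measure 114 mm over their backs; the gripper's body (76 mm by 85 mm) begins 54 mm behind the grasp point. The pads swing forward as they close: fully open they stand 13 mm farther back than shut.
Start: joints at [-79.034, 7.471, 85.268, -0, 87.261, -4.893], TCP at [163.988, -577.16, 231.292] pointing down, gripper open.
Joint ranges: [-169.43, 169.43], [-51.17, 129.36], [1.28, 143.12], [-76.62, 256.62], [0, 156.53], [-152.29, 152.29]. Speed limits (degrees/s): [136.94, 136.94, 159.86, 180, 180, 180].

INTERFACE

Orientations are given as [roll, pitch, yaw] about the fixed x, y, z axes, in that order (R = Rz(yaw) Ry(pitch) Rx(roll)).
In Python, from bench import monitor, cams, r gives the robot as it stands.
- The arm moves only by the tool jog_arm, never from a script. Its arguments are lists of equal length, an entry for each row: "offset": the shift along the tool's x, y, z in mm, a list of three; "delta_rot": the turn, a rotation vector about the tool's x, y, z in degrees, a list of three; "jaw": the opening in per cent of the stroke, from 0 (shut) to 100 (fully open). In form: {"offset": [[x, y, z], ...], "delta_rot": [[rx, ry, rz], ...], "jaw": [jaw, ...]}. A call has 1 to 20 rows; each row shifts and turns the pose as measured when the row begins, along the tool's axes as they then stand; what a row does not reach is not made up. A row lasts 1/10 s, in which the tool goes at most 50 mm and 8.59 degrees, less where a joint would pass 70% of its speed; a pose out of reach is approached as far as the arm can. A call is refused whole if a number of a shift passes 50 or a number of a turn 8.59, either way. A call with a gripper value outside its range is refused whole. The fingers move at their own pace and stop on an object; "newtons" is the grip in N (left out, the last holds). Time passes only in rows, so rows that do not move let the fingers close. It gives the time, the measured TCP pose, the force and the opening at its end, in the units of the state.
- monitor.sense(): the state, without advancing time (a new reading comes with each control period).
- cams.snapshot(name): name is "side" or "top"; returns (picture, depth): 480x640x3 uint8, red, green, blue; 480x640 float32, mm along the optical axis (not along the pixel's ray), 0 where there is no reading.
- cams.camera_model(name): a dict with "K" (3x3 intrinsics, pixels), "camera_from_world" (4x4, takes a point from world to camera coordinates). Camera axes: x right, y down, z forward; pixel columns grow to the right and rows downward; lengths in mm; the calibration is good to about 2 mm. A picture is of the moment at which its call begins. camera_model takes no time and is no camera call.
- r.hand_in(): hands the job in, once; it reports no verdict.
The state is a dict: "time": time; "joint_pos": joint angles; "qd": joint speeds; "joint_efforts": joint torques, N m; "tool_pos": TCP position; "tcp_rot": TCP orientation; "ft_force": force on the tool from outside, world axes, zero at the start; "wrist_torque": the same for the moment, N m; "finger_gap": finger opening in mm.
Only numpy, scipy, OpenCV 4.12 (cv2) and the standard library are available. Lean on these libraries where they do the work, as an engineer would, in place of code of your own. Each camera call takes 0.05 s, during which the arm holds its last target.

TASK

Load the blue slide tray into its dock: press it down hard with the fingertips on the black pad behind its orange ridge and, keeping it pressed down, slide it under the bar and its leaf spring until it stops against the white head at the far end. Then let go and move clear, so that the spring guide alone keeps the tray down. Do not lift the tray off its plate, and leave the marker, cap, bung and beaker where they are.

Things in the scene. Friction and masses are not known exactly. Their poses are not given: they have to be found in the camera images.
- dock: Fixed grey dock, x = -168 to +98 mm, y = +-54 mm, z up. Origin on the bench, midway between the side guides, under the entry face of the dark steel cross bar; x is the sliding direction. Bar: x = 0 to 14 mm, underside at z = 36 mm, top 51 mm with its screws. Guides: inner faces y = +-43.5 mm, tops z = 38 mm. White head (end stop): face at x = 70 mm, top z = 60 mm.
- tray: Loose blue slide tray, 130 (x) x 84 x 14 mm, about 0.18 kg, on the sprung plate in the dock's channel. Origin: centre of its underside; x points to its nose, along the dock's x. Origin at dock x = -95 to -73 mm at the start, +5 mm when home. At rest its top is 40 mm above the bench, 4 mm too high for the bar, which stops it bluntly. Two glass slides lie in its front part.
- tray_pad (a point): Centre of the black finger pad on the tray's tail, on its top surface; 41 mm long (tray x = -65 to -24 mm), 70 mm wide. In front it ends at the orange ridge (tray x = -24 to -18 mm, 70 mm across, 8 mm high), against which fingertips can push. It goes 78 to 100 mm forward with the tray.
- bar_underside (a point): Middle of the lower edge of the cross bar's entry face, 36 mm above the bench.
- lift_plate (a joint): How far the sprung plate, and the tray on it, is pressed down (m): 0 up, 0.010 at the bottom stop. Starts to sink at about 8 N on the tray, needs about 19 N at the bottom. The tray clears the bar beyond 0.004; held down by the bar and leaf alone it reads about 0.004.
- leaf (a joint): How far the steel leaf spring under the bar is bent up (rad): 0 free, 0.15 to 0.2 with the tray under it. It slopes down from the bar in the sliding direction, its free tip 49 mm beyond the bar's entry face and 29 mm above the bench, and drags on the middle of the tray with 2 to 5 N.
- marker_1: White marker with black cap, 129 mm long, 11 mm thick, lying beside the dock; leave alone. Origin at its underside's centre.
- blue_cap: Blue screw cap, 34 mm across, 14 mm high, beside the dock; leave alone. Origin at its underside's centre.
- rubber_bung: Red-brown rubber bung, 35 mm across, 28 mm high, beside the dock; leave alone. Origin at its underside's centre.
- beaker_2: Small clear beaker, 49 mm across, 59 mm high, beside the dock; leave alone. Origin at its underside's centre.

How it is judged (in metres and radians):
On the way, in this order (a step that is already met when the one before it is completed fails the run):
1. the tray is pressed down by hand, below the level of the bar (value of joint lift_plate above 0.0045 m and contact force between the fingers and tray above 3 N), for 0.1 s.
2. still pressed down, the tray's nose is at least 30 mm past the bar's front face (all of step 1 and x of tray in the frame of dock above -0.035 m).
At the end, for the whole second after the job is handed in: The tray is home within 4 mm of the white head, level (within 0.05 rad) and at rest, under the bent leaf spring (0.08 rad or more), with the lift plate still held at least 2.5 mm down (x of tray in the frame of dock above 0.001 m and value of joint lift_plate above 0.0025 m and value of joint leaf above 0.08 rad and angle between tray's own z axis and vertical below 0.05 rad and linear speed of tray below 0.01 m/s); the robot touches nothing.
It fails at once if the tray is lifted (underside more than 8 mm above the resting plate) or tipped by more than 0.2 rad (z of tray in the frame of dock above 0.034 m or angle between tray's own z axis and vertical above 0.2 rad).
It fails at once if the marker, cap, bung or beaker is moved by more than 30 mm (distance of any of marker_1, blue_cap, rubber_bung, beaker_2 from where it was at the start of the episode above 0.03 m).
It also fails if it takes over 35 s, if anything falls off the work surface, if the arm or the gripper's body presses on something with over 40 N, if the wrist force passes 120 N, or if a joint passes its speed limit or range.

## Working session

There is one attempt and no reset: what is moved stays moved. The work goes in short steps, Python scripts to look and compute and a tool call to move; the robot and the scene stay as the last step left them, time stands still between calls to the robot, and variables do not carry over. Pictures are saved under pics/ and viewed, and the job is handed in when it is done.

Besides the shell and the picture viewer there is one more tool, called as a command line: name --argument value ..., lists and objects as JSON in quotes. jog_arm: Moves the arm, as the interface text tells. Its arguments: {"type":"object","properties":{"offset":{"type":"array","items":{"type":"array","items":{"type":"number"}}},"delta_rot":{"type":"array","items":{"type":"array","items":{"type":"number"}}},"jaw":{"type":"array","items":{"type":"number"}},"newtons":{"type":"number"}},"required":["offset","delta_rot","jaw"]}

```bash
ls; mkdir -p pics; python3 - <<'E'
from bench import monitor,cams,r
import cv2,numpy as np
print(monitor.sense())
for n in("top","side"):
    p,d=cams.snapshot(n); cv2.imwrite(f"pics/{n}0.png",p[:,:,::-1]); np.savez(f"{n}0.npz",p=p,d=d)
    print(n,cams.camera_model(n))
E
```

```text
pics
{'time': 0.0, 'joint_pos': array([-7.90324959e+01,  7.51682936e+00,  8.53280496e+01, -5.30806567e-04,
        8.72626433e+01, -4.89215816e+00]), 'qd': array([-0.07379242, -0.12995755,  0.01062013,  0.03074652,  0.0734457 ,
        0.01089446]), 'joint_efforts': array([-3.35264040e-04, -5.69392848e+01, -5.00558782e+01, -3.03600773e-04,
        1.47340778e-02, -2.10132106e-05]), 'tool_pos': array([ 163.89171581, -576.61165435,  230.23828445]), 'tcp_rot': array([-1.79991359e+02,  1.07175802e-01, -7.41403039e+01]), 'ft_force': array([-0.41731445, -0.02184992, -0.27603699]), 'wrist_torque': array([-0.03076249,  0.01405944, -0.05574475]), 'finger_gap': 85.14871379527824}
top {'K': array([[583.9596434 ,   0.        , 310.37270426],
       [  0.        , 583.9596434 , 238.45255232],
       [  0.        ,   0.        ,   1.        ]]), 'camera_from_world': array([[ 1.74879200e-02, -9.99461421e-01,  2.77676267e-02,
         1.57607235e+01],
       [-9.85221009e-01, -2.19583083e-02, -1.69874651e-01,
         5.74854128e+02],
       [ 1.70392890e-01, -2.43864949e-02, -9.85074394e-01,
         8.21851646e+02],
       [ 0.00000000e+00,  0.00000000e+00,  0.00000000e+00,
         1.00000000e+00]])}
side {'K': array([[527.42918203,   0.        , 313.11868465],
       [  0.        , 527.42918203, 240.42732157],
       [  0.        ,   0.        ,   1.        ]]), 'camera_from_world': array([[-9.99996156e-01, -2.68957954e-03, -6.74089695e-04,
         6.00477149e+02],
       [-5.83185514e-04,  4.41688108e-01, -8.97168477e-01,
         4.07271338e+01],
       [ 2.71074338e-03, -8.97164635e-01, -4.41687978e-01,
         9.71009059e+02],
       [ 0.00000000e+00,  0.00000000e+00,  0.00000000e+00,
         1.00000000e+00]])}
```

View pics/top0.png

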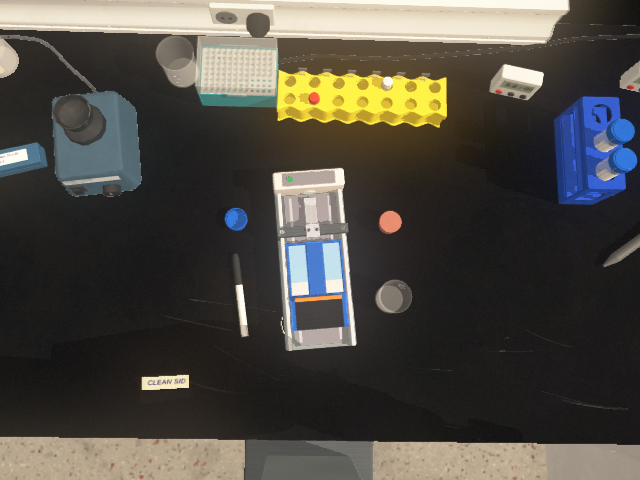

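View pics/side0.png

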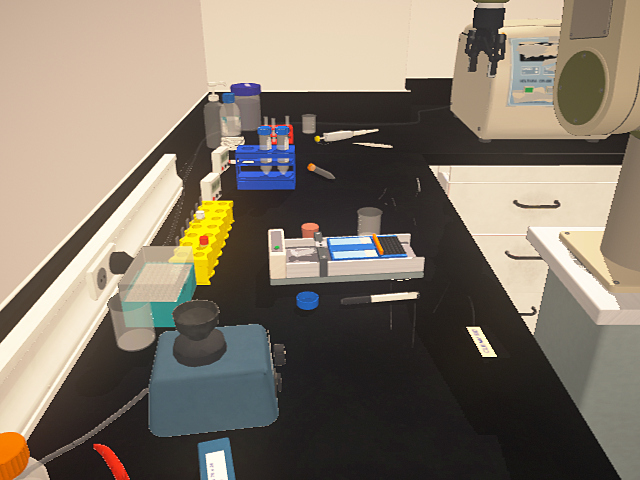

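The top view shows the dock running away from the robot. The ridge is at about (319,298), the pad below it at (320,315), the bar at (312,229) and the head at (309,180). I'll measure these next.

```bash
cat > h.py <<'E'
import numpy as np,cv2
from bench import cams
def ray(n,uv,z):
    m=cams.camera_model(n);K=m["K"];T=m["camera_from_world"];R=T[:3,:3];t=T[:3,3]
    c=-R.T@t; d=R.T@np.linalg.inv(K)@np.array([uv[0],uv[1],1.]); return c+d*(z-c[2])/d[2]
def proj(n,P):
    m=cams.camera_model(n);q=m["camera_from_world"]@np.r_[P,1];q=m["K"]@q[:3];return q[:2]/q[2]
def dep(n,D,uv):
    m=cams.camera_model(n);T=m["camera_from_world"];z=D[int(uv[1]),int(uv[0])]
    return T[:3,:3].T@(z*np.linalg.inv(m["K"])@np.array([uv[0],uv[1],1.])-T[:3,3])
E
python3 - <<'E'
from h import *
f=np.load("top0.npz");p=f["p"];D=f["d"]
hsv=cv2.cvtColor(p,cv2.COLOR_RGB2HSV)
roi=np.zeros(p.shape[:2],np.uint8);roi[160:360,265:362]=1
def rep(name,lo,hi,z,n=1):
    m=cv2.inRange(hsv,lo,hi)*roi
    cs=sorted(cv2.findContours(m,0,2)[0],key=cv2.contourArea)[::-1][:n]
    for c in cs:
        b=cv2.boxPoints(cv2.minAreaRect(c))
        print(name,cv2.contourArea(c)); 
        for q in b: print("  ",q.round(1),ray("top",q,z).round(1))
        ce=cv2.minAreaRect(c)[0]; print("  c",np.round(ce,1),ray("top",ce,z).round(1),"depth",dep("top",D,ce).round(1))
rep("ridge",(5,120,120),(20,255,255),48)
rep("blue",(100,120,60),(125,255,255),40)
rep("head+guides",(0,0,170),(180,60,255),60,3)
print([dep("top",D,q).round(1) for q in[(320,315),(309,176),(345,300),(282,300),(318,232),(290,325)]])
cv2.imwrite("pics/z.png",cv2.resize(p[160:360,260:365,::-1],None,fx=3,fy=3,interpolation=0))
E
```

```text
ridge 143.0
   [294.7 297.9] [485.6  48.5  48. ]
   [340.9 294.2] [492.4 -19.3  48. ]
   [341.3 298.3] [486.4 -19.8  48. ]
   [295.1 302.1] [479.6  47.9  48. ]
  c [318.  298.1] [486.   14.4  48. ] depth [485.8  14.5  50.2]
blue 3142.5
   [285.2 243.5] [567.5  64.6  40. ]
   [341.6 239. ] [576.2 -20.3  40. ]
   [348.5 325.8] [446.8 -31.4  40. ]
   [292.  330.2] [438.9  51.4  40. ]
  c [316.8 284.6] [506.5  16.1  40. ] depth [506.4  16.2  41.3]
head+guides 3102.0
   [272.3 172.4] [671.7  86.2  60. ]
   [343.1 167.4] [682.1 -20.   60. ]
   [348.1 238.1] [574.2 -28.2  60. ]
   [277.3 243.1] [564.5  75.9  60. ]
  c [310.2 205.3] [622.6  28.6  60. ] depth [629.2  27.9  31.5]
head+guides 1120.5
   [278.3 238.2] [571.8  74.6  60. ]
   [335.9 233. ] [581.5 -10.1  60. ]
   [346.1 345. ] [419.1 -26.3  60. ]
   [288.5 350.2] [410.4  55.8  60. ]
  c [312.2 291.6] [494.4  23.4  60. ] depth [496.1  22.8  38.6]
head+guides 740.5
   [287.7 246.2] [560.3  60.5  60. ]
   [304.8 244.9] [562.8  35.4  60. ]
   [308.6 294. ] [490.9  28.6  60. ]
   [291.5 295.3] [488.5  53.3  60. ]
  c [298.2 270.1] [525.4  44.4  60. ] depth [527.8  44.3  39.7]
[array([461.8,  10.8,  39.8]), array([668.2,  31.1,  57.7]), array([484.5, -25.9,  41.4]), array([484.6,  67.9,  11.4]), array([584.6,  15.9,  48.3]), array([446.4,  54.6,  38.8])]
```

View pics/z.png

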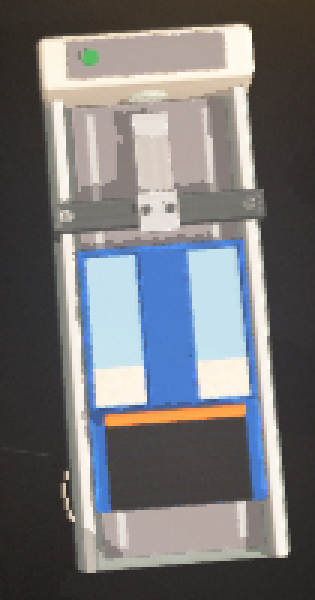

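Cross-checks agree. The blue outline is 130 x 85 mm with its centre at (506.5, 16.1). The ridge is within 0.5 mm of where it should be, and the yaw is about 5.8°. I'll align the tool first, with its x along -dock y, and part-close the jaws.

jog_arm --offset '[[0, 0, 0], [0, 0, 0], [0, 0, 0]]' --delta_rot '[[0, 0, 5], [0, 0, 5], [0, 0, 0]]' --jaw '[25, 25, 25]'

```text
time: 0.4
tool_pos: [163.7, -575.7, 228.4]
tcp_rot: [180.0, 0.3, -84.4]
ft_force: [0.4, 0.1, 0.0]
finger_gap: 44.0
```

```bash
cat > rel.py <<'E'
import sys,numpy as np
from bench import monitor
from scipy.spatial.transform import Rotation as R
s=monitor.sense();M=R.from_euler("xyz",s["tcp_rot"],degrees=True).as_matrix()
print(s["time"],s["tool_pos"].round(1),s["tcp_rot"].round(2),s["ft_force"].round(1),round(s["finger_gap"],1))
if len(sys.argv)>1:
    t=np.array(list(map(float,sys.argv[1:4])));print("offset",(M.T@(t-s["tool_pos"])).round(1))
    y=np.radians(-84.2);D=np.array([[np.cos(y),np.sin(y),0],[np.sin(y),-np.cos(y),0],[0,0,-1]])
    print("rot",R.from_matrix(M.T@D).as_rotvec(degrees=True).round(2))
E
python3 rel.py 468 12 200
```

```text
0.4 [ 163.7 -575.7  228.4] [179.97   0.29 -84.45] [0.4 0.1 0. ] 44.0
offset [-555.3 -359.7   31. ]
rot [ 0.03  0.29 -0.25]
```

jog_arm --offset '[[-40, -26, 0], [-40, -26, 0], [-40, -26, 0], [-40, -26, 0], [-40, -26, 0], [-40, -26, 0], [-40, -26, 0], [-40, -26, 0], [-40, -26, 0], [-40, -26, 0], [-40, -26, 0], [-40, -26, 0], [-30, -19, 0], [-20, -13, 0]]' --delta_rot '[[0, 0, 0], [0, 0, 0], [0, 0, 0], [0, 0, 0], [0, 0, 0], [0, 0, 0], [0, 0, 0], [0, 0, 0], [0, 0, 0], [0, 0, 0], [0, 0, 0], [0, 0, 0], [0, 0, 0], [0, 0, 0]]' --jaw '[25, 25, 25, 25, 25, 25, 25, 25, 25, 25, 25, 25, 25, 25]'

```text
time: 1.8
tool_pos: [451.7, 10.7, 227.8]
tcp_rot: [-179.9, 0.6, -82.6]
ft_force: [0.1, -1.3, 0.4]
finger_gap: 21.4
```

```bash
python3 rel.py 468 12 70
```

```text
1.8 [451.7  10.7 227.8] [-179.91    0.6   -82.59] [ 0.1 -1.3  0.4] 21.4
offset [  2.5 -16.1 157.8]
rot [-0.08  0.6   1.61]
```

jog_arm --offset '[[2, -16, 40], [0, 0, 40], [0, 0, 30], [0, 0, 15], [0, 0, 0]]' --delta_rot '[[0, 0.6, 1.6], [0, 0, 0], [0, 0, 0], [0, 0, 0], [0, 0, 0]]' --jaw '[25, 25, 25, 25, 25]'

```text
time: 2.3
tool_pos: [470.4, 16.5, 99.5]
tcp_rot: [-179.7, -0.0, -83.0]
ft_force: [0.1, -0.8, -0.6]
finger_gap: 21.2
```

```bash
python3 rel.py 468 12 60; python3 - <<'E'
from h import *
p,d=cams.snapshot("side");q,_=cams.snapshot("top")
a=cv2.resize(p[140:290,250:450,::-1],None,fx=3.5,fy=3.5);cv2.imwrite("pics/s1.png",a)
cv2.imwrite("pics/t1.png",cv2.resize(q[160:360,240:385,::-1],None,fx=2.8,fy=2.8))
E
```

```text
2.3 [470.4  16.5  99.5] [-179.73   -0.    -82.98] [ 0.1 -0.8 -0.6] 21.2
offset [ 4.2  3.1 39.5]
rot [-0.27 -0.    1.22]
```

View pics/s1.png

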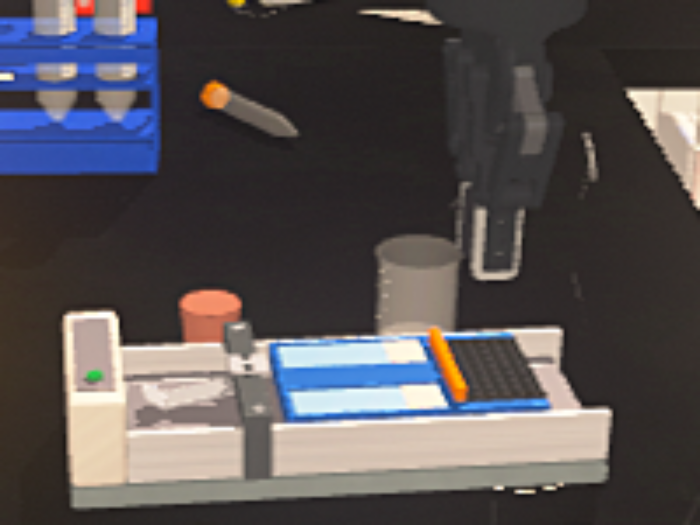

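View pics/t1.png

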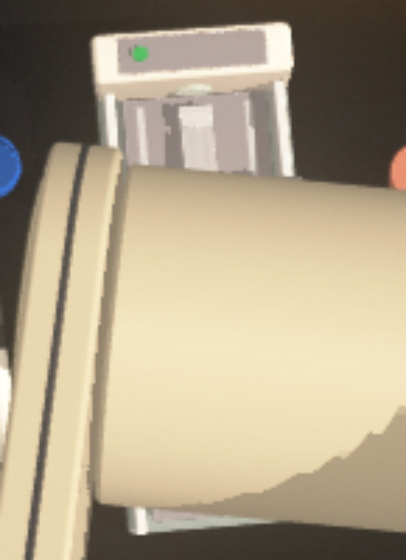

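In the side view the fingertips hang above the pad, behind the ridge (zoom at about (495,270), ridge at (447,365)). The arm hides the tray in the top view. I'll descend to just above the pad.

jog_arm --offset '[[4, 3, 20], [0, 0, 15], [0, 0, 8], [0, 0, 0]]' --delta_rot '[[0, 0, 1.2], [0, 0, 0], [0, 0, 0], [0, 0, 0]]' --jaw '[25, 25, 25, 25]'

```text
time: 2.8
tool_pos: [475.4, 11.0, 65.2]
tcp_rot: [-178.9, -0.2, -84.1]
ft_force: [-0.0, 0.6, 0.8]
finger_gap: 21.4
```

```bash
python3 rel.py 468 12 45
```

```text
2.8 [475.4  11.   65.2] [-1.7886e+02 -1.6000e-01 -8.4140e+01] [-0.   0.6  0.8] 21.4
offset [-1.8  7.7 20. ]
rot [-1.14 -0.16  0.06]
```

jog_arm --offset '[[-2, 8, 8], [0, 0, 5], [0, 0, 0]]' --delta_rot '[[-1.1, 0, 0], [0, 0, 0], [0, 0, 0]]' --jaw '[25, 25, 25]'

```text
time: 3.1
tool_pos: [468.9, 12.1, 54.1]
tcp_rot: [-179.8, -0.2, -84.1]
ft_force: [-0.1, -0.7, -0.9]
finger_gap: 21.0
```

```bash
python3 rel.py 468 12 45; python3 - <<'E'
from h import *
p,d=cams.snapshot("side")
cv2.imwrite("pics/s2.png",cv2.resize(p[140:290,250:450,::-1],None,fx=3.5,fy=3.5))
E
```

```text
3.1 [468.9  12.1  54.1] [-179.81   -0.21  -84.1 ] [-0.1 -0.7 -0.9] 21.0
offset [-0.1  1.   9.1]
rot [-0.19 -0.21  0.1 ]
```

View pics/s2.png

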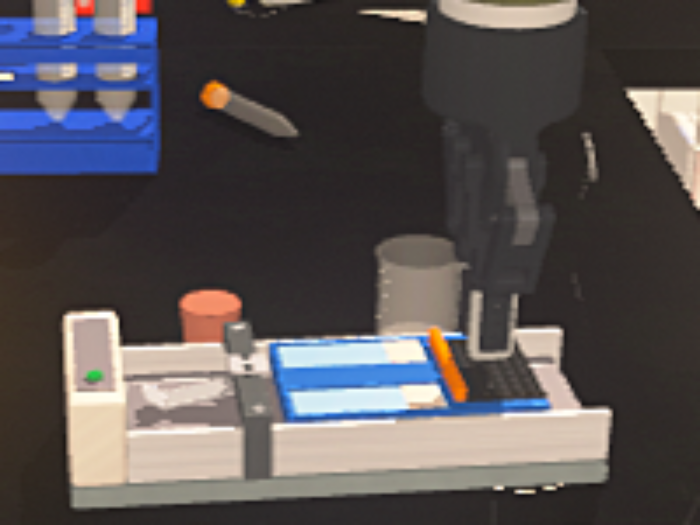

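The fingertips sit over the pad, clear behind the ridge (zoom at (490,355)). I'll press gently until there's contact.

jog_arm --offset '[[0, 1, 6], [0, 0, 5], [0, 0, 4]]' --delta_rot '[[-0.2, -0.2, 0], [0, 0, 0], [0, 0, 0]]' --jaw '[25, 25, 25]'

```text
time: 3.45
tool_pos: [469.1, 11.9, 39.5]
tcp_rot: [-179.9, -0.0, -84.1]
ft_force: [-1.8, -0.7, 7.8]
finger_gap: 21.5
```

```bash
python3 rel.py 468 12 45
```

```text
3.45 [469.1  11.9  39.5] [-1.7989e+02 -2.0000e-02 -8.4090e+01] [-1.8 -0.7  7.8] 21.5
offset [-0.2  1.1 -5.5]
rot [-0.11 -0.02  0.11]
```

jog_arm --offset '[[0, 0, 4], [0, 0, 4], [0, 0, 3]]' --delta_rot '[[0, 0, 0], [0, 0, 0], [0, 0, 0]]' --jaw '[25, 25, 25]'

```text
time: 3.75
tool_pos: [469.8, 11.9, 30.0]
tcp_rot: [-179.9, -0.0, -84.1]
ft_force: [-6.5, 0.2, 16.9]
finger_gap: 21.4
```

```bash
python3 rel.py 468 12 45
```

```text
3.75 [469.8  11.9  30. ] [-1.7988e+02 -2.0000e-02 -8.4090e+01] [-6.5  0.2 16.9] 21.4
offset [ -0.3   1.8 -15. ]
rot [-0.12 -0.02  0.11]
```

jog_arm --offset '[[0, 0, 2], [0, -2, 2], [0, -4, 2]]' --delta_rot '[[0, 0, 0], [0, 0, 0], [0, 0, 0]]' --jaw '[25, 25, 25]'

```text
time: 4.05
tool_pos: [479.0, 12.0, 29.9]
tcp_rot: [-179.6, -0.1, -84.1]
ft_force: [-6.6, -0.8, 19.5]
finger_gap: 21.6
```

```bash
python3 rel.py 468 12 45; python3 - <<'E'
from h import *
p,d=cams.snapshot("side")
cv2.imwrite("pics/s3.png",cv2.resize(p[140:290,250:450,::-1],None,fx=3.5,fy=3.5))
E
```

```text
4.05 [479.   12.   29.9] [-1.7964e+02 -1.1000e-01 -8.4070e+01] [-6.6 -0.8 19.5] 21.6
offset [ -1.2  10.9 -15.2]
rot [-0.36 -0.1   0.13]
```

View pics/s3.png

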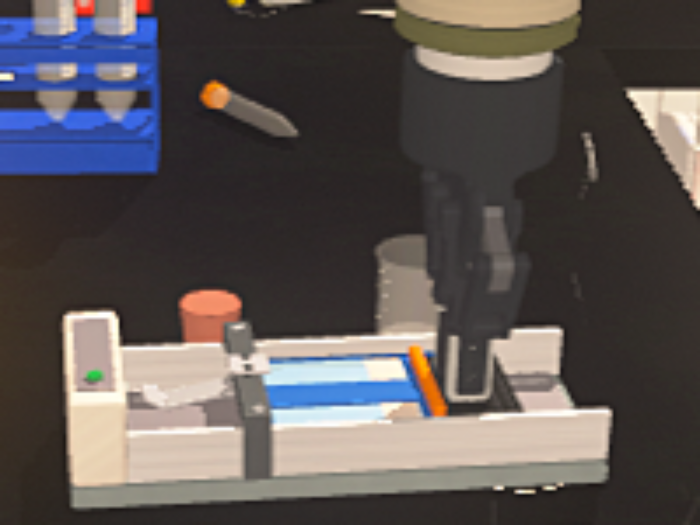

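The tray is down and moving forward with the fingers. I'll slide on, keeping it pressed.

jog_arm --offset '[[-1, -6, 3], [0, -6, 3], [0, -6, 3], [0, -6, 3]]' --delta_rot '[[-0.3, 0, 0], [0, 0, 0], [0, 0, 0], [0, 0, 0]]' --jaw '[25, 25, 25, 25]'

```text
time: 4.5
tool_pos: [511.1, 14.6, 29.9]
tcp_rot: [-179.3, -0.3, -84.1]
ft_force: [-11.5, 2.5, 29.3]
finger_gap: 20.9
```

```bash
python3 rel.py 500 15.3 30; python3 - <<'E'
from h import *
p,d=cams.snapshot("side")
cv2.imwrite("pics/s4.png",cv2.resize(p[140:290,250:450,::-1],None,fx=3.5,fy=3.5))
E
```

```text
4.5 [511.1  14.6  29.9] [-179.31   -0.28  -84.05] [-11.5   2.5  29.3] 20.9
offset [-1.9 10.9 -0.3]
rot [-0.69 -0.28  0.15]
```

View pics/s4.png

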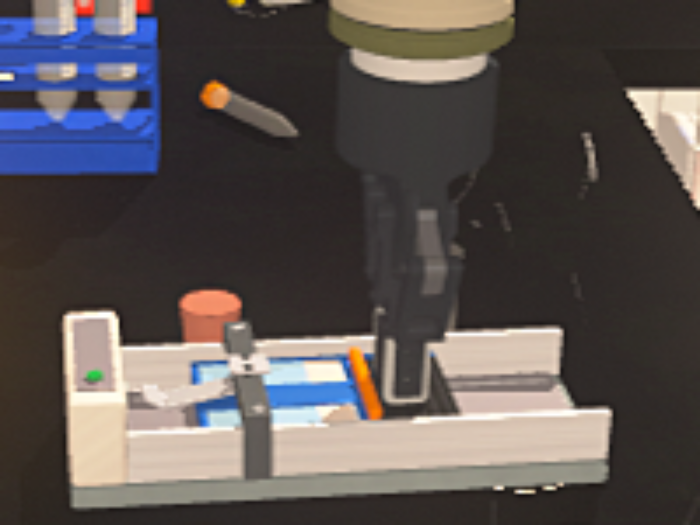

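The nose is past the bar, at about zoom x=195, with the head at 120, so roughly 40 mm remain. The ridge and fingers are moving together.

jog_arm --offset '[[-1, -6, 3], [-1, -6, 3], [0, -6, 3]]' --delta_rot '[[-0.7, 0, 0], [0, 0, 0], [0, 0, 0]]' --jaw '[25, 25, 25]'

```text
time: 4.85
tool_pos: [535.2, 17.9, 29.9]
tcp_rot: [-179.5, -0.4, -84.0]
ft_force: [-11.1, -0.5, 28.2]
finger_gap: 21.6
```

```bash
python3 rel.py 540 19.4 30; python3 - <<'E'
from h import *
p,d=cams.snapshot("side")
cv2.imwrite("pics/s5.png",cv2.resize(p[140:290,250:450,::-1],None,fx=3.5,fy=3.5))
E
```

```text
4.85 [535.2  17.9  29.9] [-179.53   -0.4   -84.04] [-11.1  -0.5  28.2] 21.6
offset [-1.  -4.9 -0. ]
rot [-0.47 -0.4   0.16]
```

View pics/s5.png

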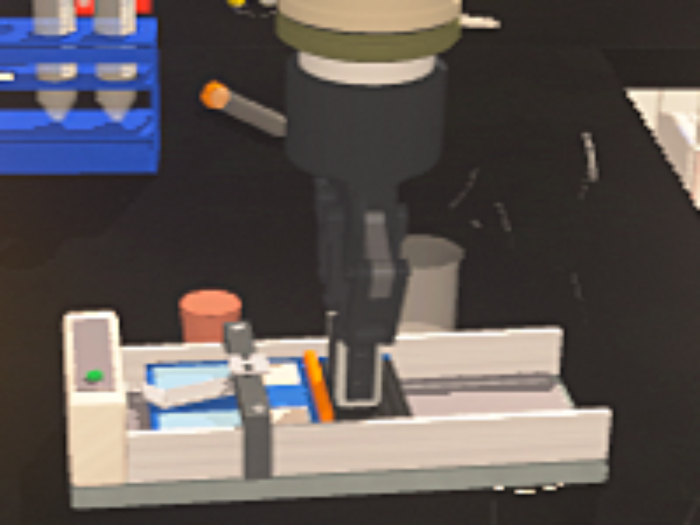

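About 15 mm remain: the nose is at zoom x=148 and the head face at about 122. I'll slow down for the last part.

jog_arm --offset '[[-1, -5, 3], [0, -4, 3], [0, -2, 3]]' --delta_rot '[[-0.4, 0, 0], [0, 0, 0], [0, 0, 0]]' --jaw '[25, 25, 25]'

```text
time: 5.2
tool_pos: [552.0, 19.7, 29.9]
tcp_rot: [-179.5, -0.5, -84.0]
ft_force: [-28.0, -3.3, 38.7]
finger_gap: 21.3
```

```bash
python3 rel.py 540 19.4 30; python3 - <<'E'
from h import *
p,d=cams.snapshot("side")
cv2.imwrite("pics/s6.png",cv2.resize(p[140:290,250:450,::-1],None,fx=3.5,fy=3.5))
E
```

```text
5.2 [552.   19.7  29.9] [-179.49   -0.49  -84.02] [-28.   -3.3  38.7] 21.3
offset [-0.9 12.  -0.2]
rot [-0.51 -0.49  0.18]
```

View pics/s6.png

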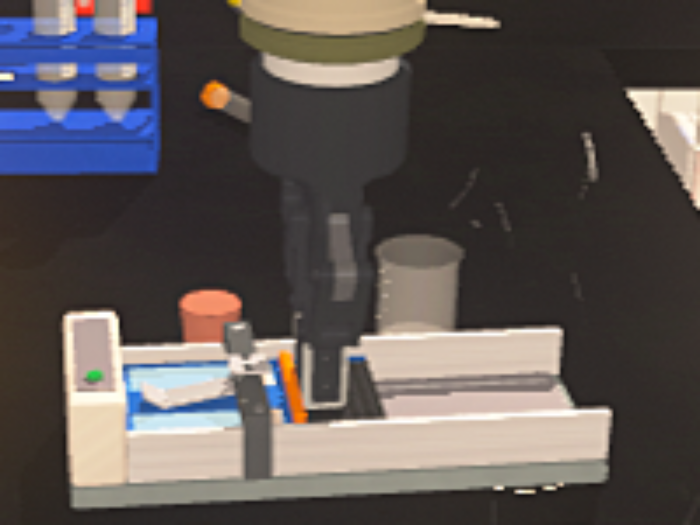

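The forward force jumped to 28 N and the nose is at the head. One more light push will confirm the stop.

jog_arm --offset '[[0, -3, 2], [0, -3, 2], [0, 0, 1]]' --delta_rot '[[0, 0, 0], [0, 0, 0], [0, 0, 0]]' --jaw '[25, 25, 25]'

```text
time: 5.55
tool_pos: [552.3, 19.1, 30.5]
tcp_rot: [179.6, -0.5, -84.0]
ft_force: [-2.6, 0.3, 13.1]
finger_gap: 21.4
```

```bash
python3 rel.py 540 19.4 30
```

```text
5.55 [552.3  19.1  30.5] [179.59  -0.51 -84.03] [-2.6  0.3 13.1] 21.4
offset [-1.6 12.2  0.6]
rot [ 0.41 -0.51  0.17]
```

The tray is stopped against the head; the push moved it only 0.3 mm. Now I'll lift straight up and away.

jog_arm --offset '[[0, 0, -6], [0, 0, -12], [0, 2, -20], [0, 0, -30], [0, 0, -40], [0, 0, -40], [0, 0, 0]]' --delta_rot '[[0, 0, 0], [0, 0, 0], [0, 0, 0], [0, 0, 0], [0, 0, 0], [0, 0, 0], [0, 0, 0]]' --jaw '[25, 25, 25, 25, 25, 25, 25]'

```text
time: 6.25
tool_pos: [550.0, 20.3, 183.7]
tcp_rot: [179.4, -0.5, -84.0]
ft_force: [1.6, -0.0, 0.2]
finger_gap: 21.4
```

```bash
python3 rel.py 540 19.4 180; python3 - <<'E'
from h import *
p,d=cams.snapshot("side")
cv2.imwrite("pics/s7.png",cv2.resize(p[140:290,250:450,::-1],None,fx=3.5,fy=3.5))
E
```

```text
6.25 [550.   20.3 183.7] [179.4   -0.48 -84.05] [ 1.6 -0.   0.2] 21.4
offset [-0.1 10.   3.8]
rot [ 0.6  -0.48  0.15]
```

View pics/s7.png

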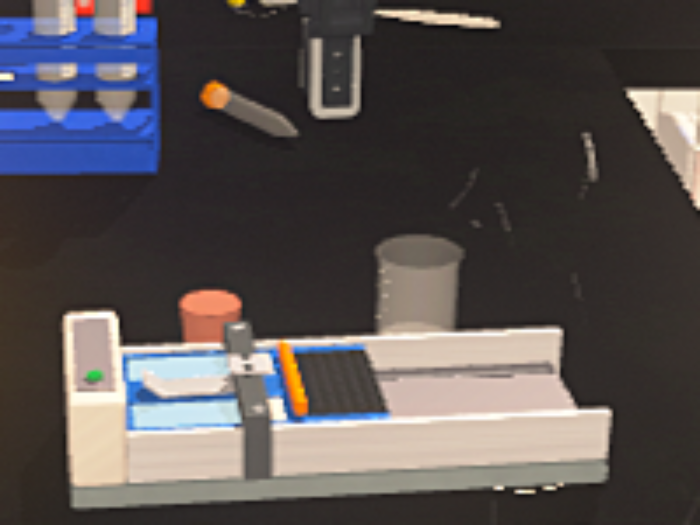

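The tray sits against the head under the leaf. I'll move the arm aside to check from the top.

jog_arm --offset '[[40, 15, -10], [40, 15, -10], [40, 15, 0], [40, 15, 0], [40, 15, 0], [40, 15, 0], [40, 15, 0], [40, 15, 0], [0, 0, 0], [0, 0, 0]]' --delta_rot '[[0, 0, 0], [0, 0, 0], [0, 0, 0], [0, 0, 0], [0, 0, 0], [0, 0, 0], [0, 0, 0], [0, 0, 0], [0, 0, 0], [0, 0, 0]]' --jaw '[25, 25, 25, 25, 25, 25, 25, 25, 25, 25]'

```text
time: 7.3
tool_pos: [454.3, -318.5, 191.0]
tcp_rot: [178.4, 0.2, -83.8]
ft_force: [-0.2, -0.2, -0.2]
finger_gap: 21.6
```

```bash
python3 - <<'E'
from h import *
p,D=cams.snapshot("top")
cv2.imwrite("pics/t2.png",cv2.resize(p[150:360,215:425,::-1],None,fx=2.8,fy=2.8,interpolation=0))
hsv=cv2.cvtColor(p,cv2.COLOR_RGB2HSV);roi=np.zeros(p.shape[:2],np.uint8);roi[160:360,265:362]=1
m=cv2.inRange(hsv,(5,120,120),(20,255,255))*roi
c=max(cv2.findContours(m,0,2)[0],key=cv2.contourArea);ce=cv2.minAreaRect(c)
print(ce,ray("top",ce[0],44).round(1))
m=cv2.inRange(hsv,(100,120,60),(125,255,255))*roi
ys,xs=np.nonzero(m);i=np.argsort(ys)[:6];print([(xs[k],ys[k],ray("top",(xs[k],ys[k]),36).round(1)) for k in i])
d=lambda q:dep("top",D,q).round(1)
print("tops",d((300,280)),d((318,285)),d((340,280)))
a=np.load("top0.npz")["p"].astype(int);diff=np.abs(a-p).sum(2)
for n,(u,v) in dict(cap=(235,219),bung=(390,222),marker=(240,295),beaker=(394,296)).items(): print(n,(diff[v-15:v+15,u-15:u+15]>90).sum())
E
python3 rel.py
```

```text
((313.9945983886719, 245.42636108398438), (4.099878787994385, 46.0959358215332), 85.76361083984375) [564.8  21.4  44. ]
[(np.int64(323), np.int64(190), array([652.6,   8.8,  36. ])), (np.int64(324), np.int64(190), array([652.7,   7.2,  36. ])), (np.int64(325), np.int64(190), array([652.7,   5.7,  36. ])), (np.int64(326), np.int64(190), array([652.8,   4.2,  36. ])), (np.int64(327), np.int64(190), array([652.8,   2.6,  36. ])), (np.int64(328), np.int64(190), array([652.8,   1.1,  36. ]))]
tops [514.3  41.2  26.5] [507.7  13.7  21.5] [515.8 -19.6  23.3]
cap 185
bung 0
marker 0
beaker 0
7.35 [ 454.2 -318.3  190.9] [ 1.7837e+02  1.5000e-01 -8.3780e+01] [ 0.4  0.2 -0.2] 21.1
```

View pics/t2.png

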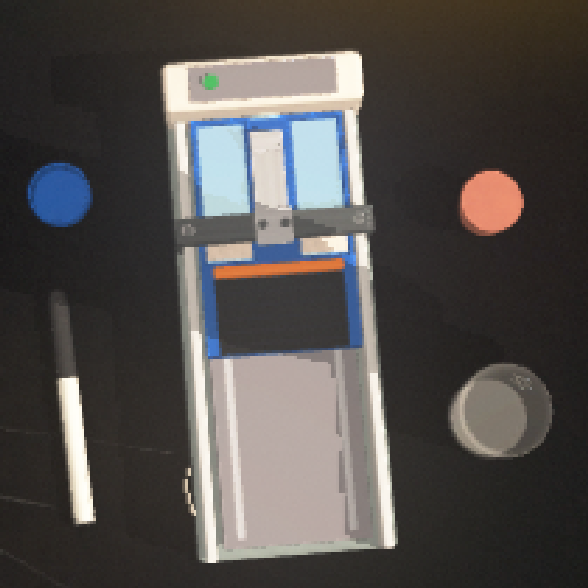

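The tray lies up against the head. I'll check the dock-frame position and the cap numerically.

```bash
python3 - <<'E'
from h import *
p,D=cams.snapshot("top"); a=np.load("top0.npz")["p"]
for im in(a,p):
    h=cv2.cvtColor(im,cv2.COLOR_RGB2HSV);m=cv2.inRange(h,(100,120,40),(125,255,255));m2=np.zeros_like(m);m2[200:240,215:260]=m[200:240,215:260]
    c=max(cv2.findContours(m2,0,2)[0],key=cv2.contourArea);print("cap",np.round(cv2.minEnclosingCircle(c),1) if 0 else cv2.minEnclosingCircle(c))
# columns profile around head edge / nose, at two columns
for u in (302,312,330): print(u,[tuple(map(int,p[v,u])) for v in range(180,196)])
u=np.array([.9949,.1011])
s=lambda uv,z: float(ray("top",uv,z)[:2]@u)
print("ridge",s((314,245.4),44))
# bar rear face lower... dock tail end, guide tops z=38
for q in [(289,349.5),(354,345)]: print("tail",s(q,38))
for q in [(276,192),(343,187.5)]: print("head front top edge",q,[round(s(q,z),1) for z in(60,36)])
# bar front top edge
for q in [(279.5,237),(346.5,232)]: print("bar front",s(q,47))
# expected pixel of nose/head for the seen ridge
E
```

```text
cap ((235.70755004882812, 218.91510009765625), 11.887073516845703)
cap ((235.5395965576172, 219.1336669921875), 11.793381690979004)
302 [(180, 166, 161), (180, 166, 160), (181, 166, 160), (182, 167, 161), (184, 168, 163), (213, 192, 174), (252, 245, 228), (250, 241, 223), (220, 200, 176), (212, 192, 169), (211, 191, 168), (162, 159, 158), (74, 124, 207), (69, 111, 179), (70, 111, 180), (70, 108, 176)]
312 [(182, 168, 162), (181, 166, 161), (182, 167, 162), (185, 170, 164), (231, 217, 197), (253, 247, 232), (252, 246, 230), (233, 219, 194), (215, 194, 172), (216, 197, 173), (234, 227, 212), (201, 237, 250), (90, 139, 211), (72, 121, 203), (75, 123, 205), (83, 127, 204)]
330 [(181, 167, 160), (181, 166, 160), (188, 173, 165), (245, 232, 214), (253, 248, 233), (252, 243, 227), (223, 205, 179), (218, 198, 173), (216, 195, 172), (164, 150, 140), (73, 121, 202), (75, 120, 194), (137, 181, 225), (195, 224, 237), (195, 224, 237), (196, 225, 237)]
ridge 564.1429553912204
tail 414.5209246940473
tail 412.96814242189544
head front top edge (276, 192) [646.4, 652.6]
head front top edge (343, 187.5) [645.7, 651.8]
bar front 580.4122842788911
bar front 580.0907724281454
```

```bash
python3 - <<'E'
from h import *
from bench import r
p,D=cams.snapshot("top")
print([dep("top",D,q).round(1) for q in[(300,255),(318,262),(335,255),(302,200),(330,200)]])
print(r.hand_in())
E
```

```text
[array([550.8,  42. ,  37.7]), array([541.1,  14.7,  35.1]), array([552. , -10.6,  37.2]), array([636.5,  40.7,  34.4]), array([637.3,  -2.2,  35.5])]
the job is handed in; nothing more can be done
None
```

The tray is in its dock against the white head, held down by the bar and leaf spring alone, and the job is handed in; no verdict was reported. I pressed it down with the part-closed fingertips on the black pad, slid it under the bar with about 17–39 N of downward force, and then lifted the gripper clear. That took about 7.5 s of the 35 s limit.

Last checks:
- **End stop:** the forward force jumped to 28 N at the head, and another push moved the fingers only 0.3 mm. Measured from the bar edge, the ridge was 16.1 mm short of it, where 16 mm means home. The dock's tail edge gave 17.6 mm, a less precise measurement but still inside the 4 mm limit.
- **Held down and level:** depth readings put the tray top at about 34–38 mm, against 40 mm when free. The spread is camera noise plus any small tilt. The bar's underside is at 36 mm and the tray is under it. I could not read the lift plate or leaf joint values directly; in the pictures the leaf lies on the tray.
- **Other objects:** the marker, bung and beaker showed no change in the picture. The cap region did show changed pixels, but the cap's outline had shifted by only about 0.3 pixel, so I take that as lighting.
- **Arm:** about 340 mm to the side with no contact force.

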